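# Unclip the rivet-pin die cartridge

## Task

Two die cartridges are clipped into steel docks on the bench. Take the one with the slim brass pin on top: squeeze its two side buttons together to free the catches, lift it straight out of its dock, and stand it upright on the floor of the square steel tray.

Things in the scene. Friction and masses are not known exactly. Their poses are not given: they have to be found in the camera images.
- pin_mid (a point): Die cartridge to move: upright aluminium block 52 (x) x 34 (y) x 66 mm tall, its lower 24 mm 44 x 32, 0.2 to 0.4 kg; slim brass pin (9 mm) on top, 83 mm in all. Black spring buttons (30 wide, 24 high) on its +y and -y sides: 52 mm over both, 38 when in. Point: midway between them, 50 mm above its underside; z up. The other cartridge, with a wide brass disc (32 mm) on top, is not the one.
- pin_left (a joint): Travel of the +y button in m: 0 out, 0.007 fully in; spring 2.5 N at first touch, 8 N fully in, so a grip of 20 to 30 N keeps both in. A steel tooth at each button's foot hooks under the dock's rails and comes free when the button is in by 5 mm or more; held by its pressed buttons the cartridge can be lifted and carried.
- pin_right (a joint): Travel of the -y button, the same. The dock that both teeth hook into: steel, 90 x 80 mm, fixed to the bench, 28 mm high, its floor (under the cartridge) 8 mm above the bench, rails 18 mm either side of the middle; once freed, the cartridge is clear of it after 20 mm straight up.
- tray_in (a point): Square open steel tray fixed on the bench, 160 x 160 mm outside, walls 4 mm thick, rim 25 mm above the bench. Point: centre of its inner floor, z up, x and y along its sides. A small red rubber sleeve (16 mm across, 22 mm tall) stands in its +x +y corner, 52 to 60 mm from the centre along each side; the rest is empty.
There are look-alikes about, which are no part of the job. Leave any red look-alike of the part that bears pin_mid alone.

How it is judged:
By the outcome, as a careful person would: the job done as asked, in the order asked, and still so for the second after the job is handed in, with the robot touching nothing.
It also fails if it takes over 42 s, if anything falls off the work surface, if the arm or the gripper's body presses on something with over 40 N, if the wrist force passes 120 N, or if a joint passes its speed limit or range.

## Robot

A 7-joint arm with a two-finger parallel gripper is mounted at the origin on the work surface. World frame = base frame: x ahead of the robot, y to its left, z up, the work surface at z = 0. Lengths are in mm, angles in rad, forces in N, time in s.
With the tool pointing down it reaches from about 400 to 875 mm from the base axis. Payload 19.3 kg.
Tool frame: the origin (TCP) lies at the very end of the fingers, on their centre line; the grasp point (between the pads) lies 19 mm behind it (grip_point_offset is the z of the grasp point in the tool frame, in mm); z points along the fingers, y is the line along which they close (so a half turn about z gives the same grasp; the last joint's range is limited). The gripper opens to 85 mm and grips with 20 to 120 N. Pads are 22 mm wide; open, the fingers measure 114 mm over their backs; the gripper's body (76 mm by 85 mm) begins 54 mm behind the grasp point. The pads swing forward as they close: fully open they stand 13 mm farther back than shut.
Start: joints at [1.171, 0.521, -0.036, 1.599, 0.021, 1.021, -0.113], TCP at [202.381, -591.318, 231.291] pointing down, gripper open.
Joint ranges: [-2.91, 2.91], [-0.3, 2.13], [-1.5, 1.42], [0.17, 2.43], [-1.26, 4.41], [0.16, 1.93], [-2.52, 2.52]. Speed limits (rad/s): [1.89, 1.89, 2.39, 2.39, 3.01, 3.01, 3.01].

## Interface

Orientations are given as a 3x3 rotation matrix whose columns are the frame's x, y, z axes.
In Python, from workcell import movep, movel, goto_joints, open_gripper, clamp, wait, inverse_kinematics, read_state, camera, PlanningError, finish_job, grip_point_offset gives the robot as it stands. Calls block until the motion is done:
- movep(position, orientation): joint-space move of the TCP to a pose.
- movel(position, frame=None, max_speed=150, guard=None): straight line of the TCP; frame=None keeps the orientation; max_speed is the mean speed in mm/s. With guard (N) it stops when the force on the tool has changed by that much, and returns True; else False.
- goto_joints(angles): joint-space move.
- open_gripper() and clamp(): open the fingers fully, or close them until they stop; the grip force is fixed at half the most.
- wait(seconds).
- inverse_kinematics(position, orientation): joint angles nearest the present ones, or None.
- read_state(): the state.
- camera(name): name is "side" or "top" or "wrist"; returns a dict with "image" (400x640x3 uint8, blue, green, red), "range_z" (400x640 float32, mm along the optical axis (not along the pixel's ray), 0 where there is no reading), "fx", "fy", "cx", "cy" (pixels), "cam_to_world" (4x4, takes a point from camera to world coordinates). Camera axes: x right, y up, looking along -z (the intrinsics and any distortion apply to the point x, -y, -z); pixel columns grow to the right and rows downward; lengths in mm; the calibration is good to about 2 mm. The wrist camera is an equidistant fisheye: a pixel r from the principal point sees the ray r / f radians off the axis. A picture is of the moment at which its call begins.
A pose or a line that the arm cannot do raises PlanningError and nothing moves.
- finish_job(): hands the job in; it is judged then, once.
The state is a dict: "time": time; "qpos": joint angles; "qvel": joint speeds; "joint_efforts": joint torques, N m; "eef_pos": TCP position; "tool_rot": TCP orientation; "ft_force": force on the tool from outside, world axes, zero at the start; "torque": the same for the moment, N m; "finger_gap": finger opening in mm; "gripper_force": force on a finger pad.
Only numpy, scipy, OpenCV 4.12 (cv2) and the standard library are available. Lean on these libraries where they do the work, as an engineer would, in place of code of your own. Each camera call takes 0.05 s, during which the arm holds its last target. There are 200 camera calls.

## Working session

There is one attempt and no reset: what is moved stays moved. The work goes in short steps, each a Python script; the robot and the scene stay as the last script left them, time stands still between calls to the robot, and variables do not carry over. Pictures are saved under pics/ and viewed, at most 10 in all, crops included, and the job is handed in when it is done.

```bash
mkdir -p pics
cat > h.py <<'E'
import numpy as np, cv2
from workcell import *
def save(c,n): cv2.imwrite(f'pics/{n}.png',c['image']); np.savez(f'pics/{n}.npz',**{k:v for k,v in c.items()})
def cloud(c):
    v,u=np.mgrid[0:400,0:640]; d=c['range_z']
    P=np.stack([(u-c['cx'])/c['fx']*d,-(v-c['cy'])/c['fy']*d,-d],-1)
    T=np.array(c['cam_to_world']); return P@T[:3,:3].T+T[:3,3]
E
python3 - <<'E'
from h import *
t=camera('top');s=camera('side')
save(t,'top0');save(s,'side0')
cv2.imwrite('pics/both.png',cv2.resize(np.vstack([t['image'],s['image']]),None,fx=.75,fy=.75))
print(read_state()['time'],grip_point_offset,read_state()['tool_rot'])
E
```

```text
0.1 -18.700000000000003 [[ 9.46120212e-01  3.23815358e-01 -3.97295321e-04]
 [ 3.23815592e-01 -9.46119765e-01  9.23510268e-04]
 [-7.68421478e-05 -1.00240215e-03 -9.99999495e-01]]
```

View pics/top0.png

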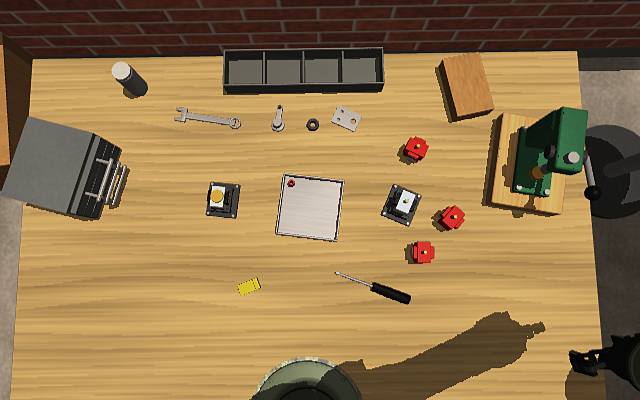

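View pics/side0.png

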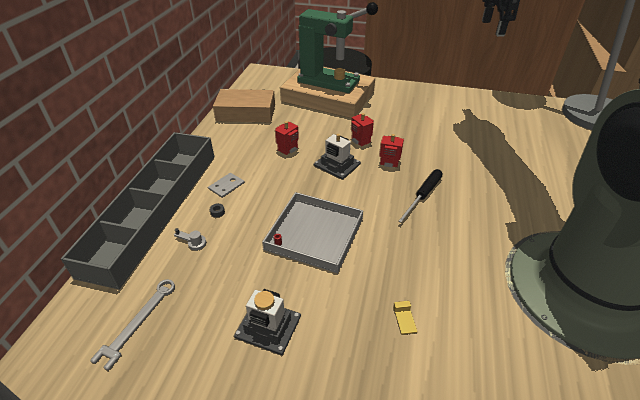

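Cartridge candidates in the top view are (216,197), with a wide brass disc, and (402,204), white/aluminium with a slim pin. The three red look-alikes are at (416,149), (452,217) and (423,252). The one at (402,204) fits: not red, slim pin, in a dock. I'll confirm it in a crop and measure it and the tray.

Run:
```python
from h import *
t=np.load('pics/top0.npz');s=np.load('pics/side0.npz')
a=cv2.resize(t['image'][174:234,372:432],(400,400),interpolation=cv2.INTER_CUBIC)
b=cv2.resize(s['image'][125:185,305:365],(400,400),interpolation=cv2.INTER_CUBIC)
cv2.imwrite('pics/crop1.png',np.hstack([a,b]))
P=cloud(t);Q=cloud(s)
def box(m,n):
    r=cv2.minAreaRect(m[:,:2].astype(np.float32)); print(n,len(m),np.round(r[0],1),np.round(r[1],1),round(r[2],2),np.round(m.mean(0),1))
def sel(P,c,rad,z0,z1):
    p=P.reshape(-1,3); return p[(np.hypot(*(p[:,:2]-c[:2]).T)<rad)&(p[:,2]>z0)&(p[:,2]<z1)]
c=P[204,402];print(c,P[202,405])
for n,X in(('top',P),('side',Q)):
    box(sel(X,c,75,5,34),n+' dock'); box(sel(X,c,60,66,79),n+' body'); box(sel(X,c,60,82,100),n+' pin')
    tc=P[208,310]; box(sel(X,tc,125,12,32),n+' trayrim'); box(sel(X,tc,60,-5,10),n+' floor')
print('sleeve',P[183,291],'bench',P[250,310])
```

```text
[ 520.0339532  -241.71894271   74.91434267] [ 524.24795997 -248.4029881    80.13525712]
top dock 537 [ 523.1 -241.9] [121.1 139.7] 61.86 [ 522.1 -241.7   12.6]
top body 355 [ 527.4 -249.7] [53.  51.7] 65.46 [ 527.  -249.6   71.8]
top pin 12 [ 526.8 -250.6] [7.5 6.9] 87.0 [ 527.2 -250.5   88.8]
top trayrim 488 [524.3 -11.7] [160.3 160.5] 82.14 [531.7  -6.4  22.9]
top floor 1618 [522.2 -12.1] [115.7 117.3] 89.72 [521.4 -12.1   3.5]
side dock 608 [ 527.2 -249.7] [79.9 91.4] 65.8 [ 522.8 -233.    15.3]
side body 260 [ 527.8 -249.8] [54.7 53.3] 64.68 [ 526.9 -245.    71.6]
side pin 18 [ 527.4 -249.6] [7.2 6.4] 11.84 [ 527.3 -249.2   87.2]
side trayrim 1221 [524.5 -13.1] [163.5 161.5] 82.12 [530.1  -2.7  20.2]
side floor 1914 [521.6 -12.3] [119.4 118. ] 28.23 [521.1  -9.8   3.2]
sleeve [588.46550309  37.34558357   5.8269204 ] bench [411.97669803 -10.84683492   1.06834234]
```

View pics/crop1.png

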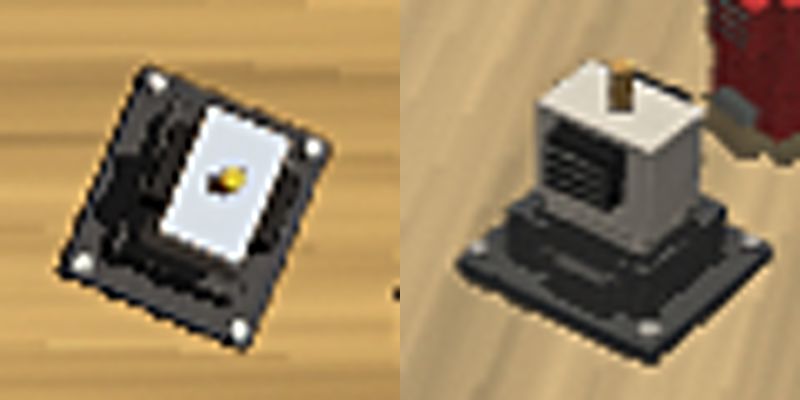

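The crop confirms it: a silver block with a slim brass pin, black ribbed side button, in the steel dock. It is at (527.3, -249.7) with its x axis at about -24.2°. The tray is at (524.4, -12.4) at about -7.9°. Next I move above the cartridge and take a closer look.

```bash
cat >> h.py <<'E'
def R(yaw):  # yaw of the part's x axis (deg); tool y along part -y
    a=np.radians(yaw-90); c,s=np.cos(a),np.sin(a)
    return np.array([[-s,c,0],[c,s,0],[0,0,-1.]])
def fcloud(c):
    v,u=np.mgrid[0:400,0:640].astype(float); d=c['range_z']
    x,y=(u-c['cx'])/c['fx'],(v-c['cy'])/c['fy']; th=np.hypot(x,y)+1e-9; k=np.tan(th)/th
    P=np.stack([x*k*d,-y*k*d,-d],-1); P[(d<=0)|(th>1.4)]=np.nan
    T=np.array(c['cam_to_world']); return P@T[:3,:3].T+T[:3,3]
E
sed -i 's/c,s=np.cos(a),np.sin(a)$/c,s=np.cos(a),np.sin(a)/; s/\[\[-s,c,0\],\[c,s,0\]/[[-s,c,0],[c,s,0]/' h.py
python3 - <<'E'
from h import *
movep([527.3,-249.7,190],R(-24.2))
c=camera('wrist');save(c,'w1');P=fcloud(c).reshape(-1,3)
st=read_state();print(st['time'],st['eef_pos'],st['qpos'])
def box(z0,z1,r0,n):
    m=P[(np.hypot(P[:,0]-527,P[:,1]+250)<r0)&(P[:,2]>z0)&(P[:,2]<z1)]
    if len(m)<5: print(n,len(m));return
    r=cv2.minAreaRect(m[:,:2].astype(np.float32)); print(n,len(m),np.round(r[0],1),np.round(r[1],1),round(r[2],2),m[:,2].mean())
box(5,32,63,'dock');box(71,78,45,'top');box(84,100,20,'pin')
E
```

```text
1.875 [ 526.87939621 -250.75286018  190.07513018] [ 0.32387997  0.50265387  0.02606473  1.7559854  -0.01576369  0.88306826
 -1.63746249]
dock 2911 [ 529.4 -252. ] [80.2 89.7] 66.06 11.86764760857339
top 2061 [ 529.2 -252.8] [34.9 51.5] 64.84 73.28425308555988
pin 106 [ 529.1 -252.8] [8.3 8.6] 66.28 89.72351659242115
```

View pics/w1.png

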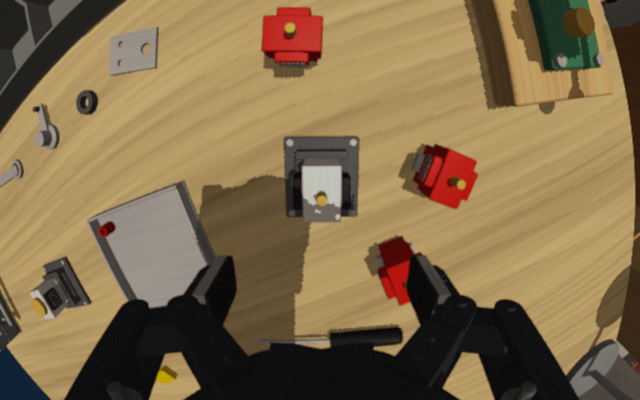

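The wrist view shows the dock at (320,178) with the cartridge between the finger lines and the red ones well clear. I'll average the estimates, descend with a guard and clamp.

Run:
```python
from h import *
g=R(-24.4)
movel([528.2,-251,110],g)
hit=movel([528.2,-251,39],g,max_speed=70,guard=12)
wait(.2);st=read_state();print(hit,st['time'],st['eef_pos'],st['ft_force'],st['finger_gap'])
if not hit:
    clamp();wait(.2);st=read_state();print(st['time'],st['eef_pos'],st['ft_force'],st['torque'],st['finger_gap'],st['gripper_force'])
s=camera('side');save(s,'s2')
cv2.imwrite('pics/s2c.png',cv2.resize(s['image'][85:195,265:425],None,fx=4,fy=4,interpolation=cv2.INTER_CUBIC))
```

```text
False 3.925 [ 528.35717629 -251.08024214   39.32384061] [ 0.04602464  0.0560043  -0.47485568] 85.26221264333005
4.6833 [ 528.42343991 -251.49289297   40.28016999] [-6.01801716  1.31940965 24.09485606] [0.24622089 1.48464323 0.21353445] 33.181797807362564 58.00330647267401
```

View pics/s2c.png

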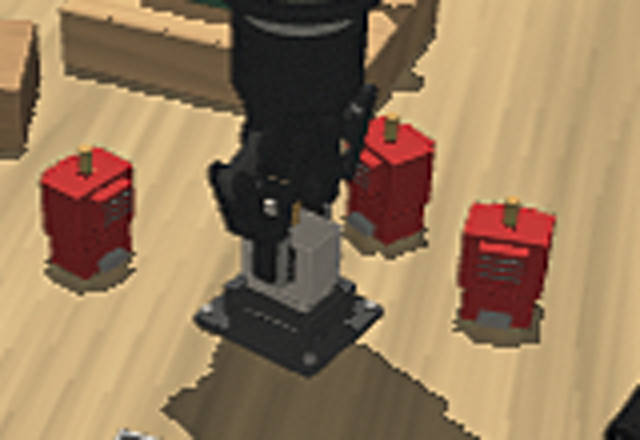

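The fingers are on the buttons, with the gap reading 33 mm at 58 N. The upward 24 N is explained by the pads swinging forward as they close. I'll try a short guarded lift to see whether the catches are free.

Run:
```python
from h import *
st=read_state();p=st['eef_pos']
hit=movel([528.2,-251,46],R(-24.4),max_speed=20,guard=45)
wait(.1);st=read_state();print(hit,st['time'],st['eef_pos'],st['ft_force'],st['torque'],st['finger_gap'],st['gripper_force'])
s=camera('side');save(s,'s3')
cv2.imwrite('pics/s3c.png',cv2.resize(s['image'][115:185,295:375],None,fx=7,fy=7,interpolation=cv2.INTER_CUBIC))
```

```text
False 5.3333 [ 528.08549584 -250.96928254   45.80830216] [-0.73206521  0.48042588 -3.41143153] [ 0.02383161 -0.01291585  0.01714266] 33.69251879761875 59.86233964562416
```

View pics/s3c.png

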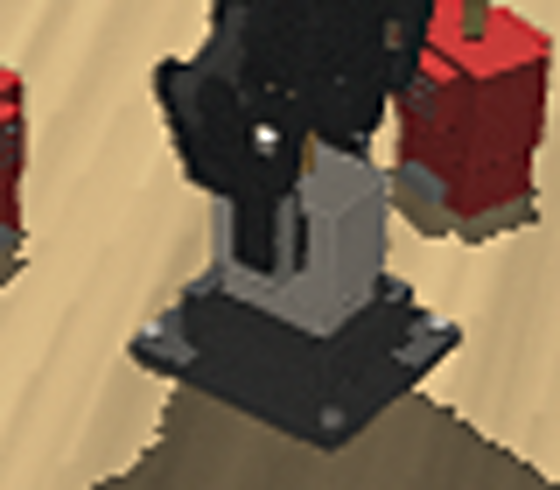

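The wrist carries -3.4 N, about 0.35 kg, so the cartridge is free and hanging in the grip. I'll lift it straight out and carry it over the tray.

Run:
```python
from h import *
movel([528.2,-251,125],R(-24.4),max_speed=80)
st=read_state();print(st['time'],st['ft_force'],st['finger_gap'])
movel([524.4,-12.4,125],R(-7.9),max_speed=120)
movel([524.4,-12.4,50],max_speed=80); wait(.2)
f=read_state();hit=movel([524.4,-12.4,28],max_speed=15,guard=5)
wait(.3);st=read_state();print(hit,st['time'],st['eef_pos'],f['ft_force'],st['ft_force'],st['torque'],st['finger_gap'])
s=camera('side');save(s,'s4')
cv2.imwrite('pics/s4c.png',cv2.resize(s['image'][140:280,235:395],None,fx=4,fy=4,interpolation=cv2.INTER_CUBIC))
```

```text
6.5167 [ 0.43192511 -0.17515753 -3.22011293] 33.73418375529246
True 11.1667 [524.39158113 -12.37292262  36.3371095 ] [-0.84472649  0.44456847 -2.35812116] [-0.97948612  0.58761155 11.58161415] [-0.07047221  0.43702843  0.00083197] 33.51327066206397
```

View pics/s4c.png

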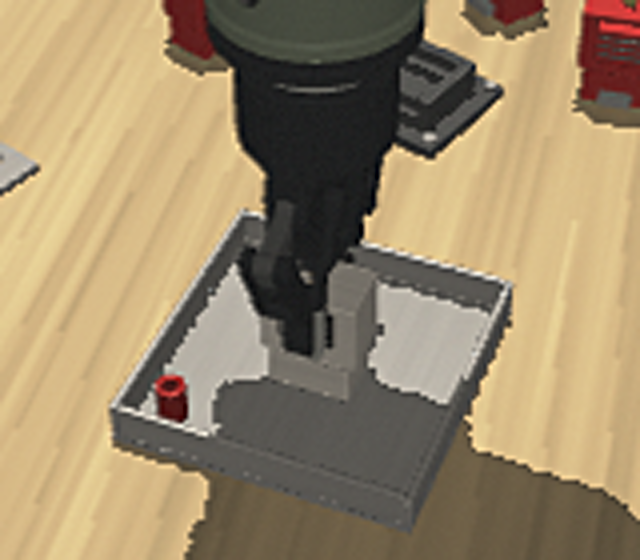

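The cartridge is upright on the tray floor with the dock empty. The wrist feels about 12 N of contact at z = 36.3, as expected. Now I release, retreat straight up and check.

Run:
```python
from h import *
open_gripper();wait(.2)
movel([524.4,-12.4,200],max_speed=100)
movep([450,-250,300],R(-7.9));wait(.5)
s=camera('side');t=camera('top');save(s,'s5');st=read_state();print(st['time'],st['ft_force'],st['finger_gap'])
P=cloud(t).reshape(-1,3)
for z0,z1 in((60,74),(80,92)):
    m=P[(np.hypot(P[:,0]-524,P[:,1]+12)<60)&(P[:,2]>z0)&(P[:,2]<z1)];r=cv2.minAreaRect(m[:,:2].astype(np.float32));print(r,m[:,2].mean())
cv2.imwrite('pics/s5c.png',cv2.resize(s['image'][140:280,235:395],None,fx=4,fy=4,interpolation=cv2.INTER_CUBIC))
```

```text
15.4083 [ 0.9635463   1.03771722 -0.02176435] 85.53680579947796
((522.8934936523438, -11.404489517211914), (53.08596420288086, 52.12126922607422), 83.26627349853516) 68.27657764685033
((523.4346923828125, -10.88025951385498), (8.213773727416992, 7.359740257263184), 0.501885712146759) 85.33512096462506
```

View pics/s5c.png

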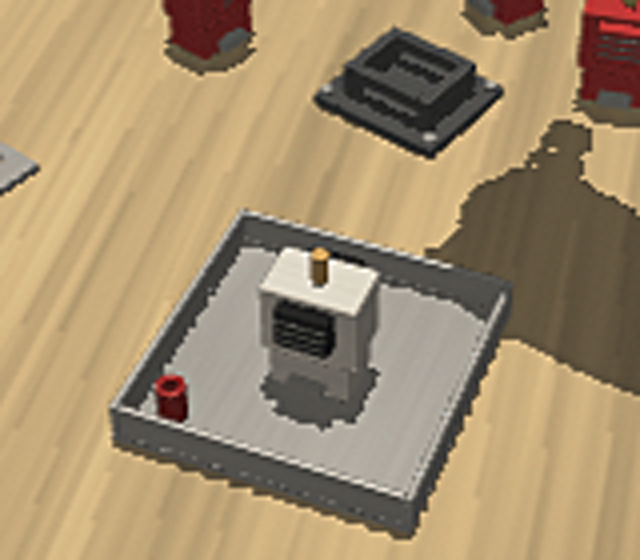

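The cartridge stands upright in the middle of the tray, its top level at the expected height, the sleeve untouched and the dock empty.

```bash
python3 -c "from h import *; print(finish_job())"
```

```text
the job is handed in; nothing more can be done
None
```

The slim-pin cartridge was unclipped by its side buttons, lifted straight out of its dock and stood upright at the centre of the tray; I handed the job in at about 15.4 s of the 42 s allowed.

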